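Prop the biscuit bin open and plate two biscuits

TASK

Lift the clear lid of the biscuit bin by its bar handle until the stay at its side drops into the notch of its rail, then let the lid gently back down onto the stay and let go, so that it stands propped open by itself. Take the two round biscuits out of the bin and lay them gently in one centred stack in the middle of the plate, first the larger one, then the smaller one on top of it. Leave the lid propped, and do not disturb the teapot, the stacked cups, the tea glass or the sugar jar.

Things in the scene. Friction and masses are not known exactly. Their poses are not given: they have to be found in the camera images.
- bin: Fixed steel counter-top biscuit bin with a copper front: 220 (x) by 290 (y) by 95 mm high to the rim, walls 4 mm, inner floor 22 mm above the counter. Origin: centre of its underside, on the counter. x points from its front (handle side, towards the robot) to the hinge at the back, y to its left, z up; turned about z by up to 0.25 rad.
- lid_hinge (a point): Middle of the lid's hinge axis on the bin: bin frame x +110 mm, y 0, z 99 mm; the axis runs along the bin's y. Fixed to the bin, same axes.
- lid (a joint): Lid angle, rad: 0 closed (level), grows as its front is lifted, stop at 1.48. It turns freely and falls shut if let go unpropped. Lifted past about 1.35 (surely by 1.42) the stay's foot drops into its notch; lowered again, the lid rests propped at about 1.30. Lid: 0.35 to 0.7 kg, clear panel 6 mm thick, steel frame, 286 mm wide, front edge 222 mm from the hinge.
- lid_handle (a point): Middle of the lid's handle: a round steel bar 12 mm thick, 110 mm long, parallel to the hinge, on a slanting arm at each end (middle 90 mm free). Lid closed: 244 mm in front of the hinge axis, 32 mm above it, 131 mm above the counter. It moves on an arc about the hinge; the bar turns between fingers that pinch it. Propped, it is about 340 mm up. Site x: along the lid to the hinge.
- stay_foot (a point): Centre of the stay's foot, a small roller 8 mm thick, 20 mm long. The stay is a thin steel bar, 95 mm from pivot to foot, hanging by its weight from a pivot on the lid 50 mm from the hinge and 155 mm left of the bin's centre line. The foot's centre is 99 mm above the counter while riding on the rail, 91 mm when down in the notch. It needs no handling.
- stay_notch (a point): The notch on the bin's stay rail: where the foot's centre lies when propped, bin frame x +25, y +155, z 91 mm. The rail runs at rim height along the outside of the bin's left (+y) wall, 145 to 163 mm from the centre line; its step, 8 mm deep, is 4 mm in front of this point and the notch reaches 30 mm behind it. Fixed to the bin.
- biscuit_large: The larger biscuit: a flat hard disc 70 mm in diameter, 18 mm thick, about 70 g, lying flat on the floor of the bin at the start, in its left or right half, at least 25 mm clear on its left and right sides (bin y), 140 to 172 mm in front of the hinge axis. Origin: centre of its underside, z up.
- biscuit_small: The smaller biscuit: the same colour, a flat hard disc 60 mm in diameter, 18 mm thick, about 50 g, lying flat in the other half of the bin, with the same room. Origin: centre of its underside, z up.
- plate: Loose round white plate, 184 mm across and 14 mm high at its sloping rim, with a flat inside floor about 136 mm across and 6 mm above the counter; 0.4 kg. It stands on the other side of the counter from the bin (bin left and plate right, or the reverse). Origin: centre of its underside.
- teapot: Steel teapot, 150 mm high, base 132 mm across, with spout and black handle (reach 115 mm from its axis); standing to the robot's left. Not to be disturbed. Origin: centre of its underside.
- cup_stack: Nested upturned paper cups, 78 mm across, 193 mm high, to the robot's right. Not to be disturbed. Origin: centre of its underside.
- tea_glass: Waisted tea glass, 52 mm across, 88 mm high, ahead of the robot near the far edge of the counter. Not to be disturbed. Origin: centre of its underside.
- sugar_jar: Glass jar with a steel cap, 80 mm across, 130 mm high, to the robot's right. Not to be disturbed. Origin: centre of its underside.
Things that resemble listed ones, but are neither listed nor needed, are in the scene too. Several things have the shape of the plate; the one meant has the colours described above.

How it is judged:
By the outcome, as a careful person would: the job done as asked, in the order asked, and still so for the second after the job is handed in, with the robot touching nothing.
It also fails if it takes over 72 s, if anything falls off the work surface, if the arm or the gripper's body presses on something with over 40 N, if the wrist force passes 120 N, or if a joint passes its speed limit or range.

ROBOT

A 7-joint arm with a two-finger parallel gripper is mounted at the origin on the work surface. World frame = base frame: x ahead of the robot, y to its left, z up, the work surface at z = 0. Lengths are in m, angles in rad, forces in N, time in s.
With the tool pointing down it reaches from about 0.4 to 0.85 m from the base axis. Payload 6.9 kg.
Tool frame: the origin (TCP) lies midway between the tips of the shut fingers; the grasp point (between the pads) lies behind it (ctrl.pinch_z is the z of the grasp point in the tool frame, in m); z points along the fingers, y is the line along which they close (so a half turn about z gives the same grasp; the last joint's range is limited). The gripper opens to 85 mm and grips with 20 to 120 N. Pads are 22 mm wide; open, the fingers measure 114 mm over their backs; the gripper's body (76 mm by 85 mm) begins 54 mm behind the grasp point. The pads swing forward as they close: fully open they stand 13 mm farther back than shut.
Start: joints at [-1.202, 0.507, -0.238, 1.5, 0.126, 1.149, -0.155], TCP at [0.162, 0.604, 0.231] pointing down, gripper open.
Joint ranges: [-3.08, 3.08], [-0.24, 2.05], [-1.43, 1.35], [0, 2.5], [-1.52, 4.66], [0.17, 1.96], [-2.89, 2.89]. Speed limits (rad/s): [2.39, 2.39, 3.14, 3.14, 3.14, 3.14, 3.14].

INTERFACE

Orientations are given as a unit quaternion [w, x, y, z].
In Python, from station import ctrl, get_state, vision, ticket, models gives the robot as it stands. Calls block until the motion is done:
- ctrl.movep(position, orientation): joint-space move of the TCP to a pose.
- ctrl.movel(position, frame=None, max_speed=0.15): straight line of the TCP; frame=None keeps the orientation; max_speed is the mean speed in m/s.
- ctrl.set_joints(angles): joint-space move.
- ctrl.ungrasp() and ctrl.close_gripper(force=None): open the fingers fully, or close them until they stop; force is the grip in N (None keeps the last).
- ctrl.pause(seconds).
- ctrl.ik(position, orientation): joint angles nearest the present ones, or None.
- get_state(): the state.
- vision.grab_frame(name): name is "scene" or "side" or "wrist"; returns (picture, depth): 384x512x3 uint8, blue, green, red; 384x512 float32, m along the optical axis (not along the pixel's ray), 0 where there is no reading.
- vision.camera_info(name): a dict with "mtx" (3x3 intrinsics, pixels), "dist_coeffs" ([k1, k2, p1, p2, k3] as OpenCV has them; the pictures are not rectified), "R" (3x3) and "t" (3): a world point X has camera coordinates R X + t; the wrist camera has in their place "hand_eye" (4x4, takes a point from camera to tool coordinates, whose origin is the TCP and whose axes are the flange's). Camera axes: x right, y down, z forward; pixel columns grow to the right and rows downward; lengths in m; the calibration is good to about 2 mm. A picture is of the moment at which its call begins: read the wrist's pose just before it. camera_info takes no time and is no camera call.
A pose or a line that the arm cannot do raises ctrl.Unreachable and nothing moves.
- ticket.close_job(): hands the job in; it is judged then, once.
Trained networks look in the newest picture that a camera, given by its name, has taken for a name from the list of things; names that differ only in an ending like _2 or _b are one class to them, and where a whole thing is asked for, a point or a joint stands for the part that bears it (a point fixed in the world has none). Each returns a list of dicts, best first, with "p" (0 to 1); they miss things now and then, are a little off and sometimes report something else, mostly with a low value. They report only what shows in the picture. A call takes as long as a camera call. They do not tell look-alikes from the thing itself.
- models.recognise(camera, target): "point" ([column, row] in pixels, amid what is visible of it).
- models.masks_of(camera, target): "mask" (384x512 bool, what is visible of it) and "point" ([column, row] in pixels, amid what is visible of it).
The state is a dict: "time": time; "qpos": joint angles; "qd": joint speeds; "tau": joint torques, N m; "tcp_pos": TCP position; "eef_rot": TCP orientation; "contact_force": force on the tool from outside, world axes, zero at the start; "wrist_torque": the same for the moment, N m; "width": finger opening in m; "gripper_force": force on a finger pad.
Only numpy, scipy, OpenCV 4.12 (cv2) and the standard library are available. Lean on these libraries where they do the work, as an engineer would, in place of code of your own. Each camera call takes 0.05 s, during which the arm holds its last target. There are 200 camera calls.

## Working session

There is one attempt and no reset: what is moved stays moved. The work goes in short steps, each a Python script; the robot and the scene stay as the last script left them, time stands still between calls to the robot, and variables do not carry over. Pictures are saved under pics/ and viewed, at most 13 in all, crops included, and the job is handed in when it is done.

```bash
ls; mkdir -p pics; cat > h.py <<'E'
import numpy as np, cv2
from station import ctrl, get_state, vision, ticket, models
from scipy.spatial.transform import Rotation as Rn
def cam(name):
    i=vision.camera_info(name); 
    if 'R' in i: return np.array(i['mtx']),np.array(i['dist_coeffs']),np.array(i['R']),np.array(i['t']).ravel()
    s=get_state(); q=s['eef_rot']; Rt=Rn.from_quat(np.r_[q[1:],q[0]]).as_matrix()
    H=np.array(i['hand_eye']); T=np.eye(4); T[:3,:3]=Rt; T[:3,3]=s['tcp_pos']; M=np.linalg.inv(T@H)
    return np.array(i['mtx']),np.array(i['dist_coeffs']),M[:3,:3],M[:3,3]
def rays(C,uv):
    K,D,R,t=C; n=cv2.undistortPoints(np.array(uv,float).reshape(-1,1,2),K,D)[:,0]
    return np.c_[n,np.ones(len(n))]@R, -R.T@t
def onplane(C,uv,z):
    d,o=rays(C,uv); return o+d*((z-o[2])/d[:,2])[:,None]
def bydepth(C,uv,depth):
    d,o=rays(C,uv); uv=np.array(uv,int).reshape(-1,2); return o+d*depth[uv[:,1],uv[:,0]][:,None]
def proj(C,X):
    K,D,R,t=C; return cv2.projectPoints(np.array(X,float).reshape(-1,3),cv2.Rodrigues(R)[0],t,K,D)[0][:,0]
E
cat > a.py <<'E'
from h import *
for c in ['scene','side']:
    C=cam(c); im,d=vision.grab_frame(c); cv2.imwrite(f'pics/{c}0.png',im); np.savez(f'{c}0.npz',im=im,d=d)
    print(c,'campos',(-C[2].T@C[3]).round(3))
    for n in ['bin','lid','lid_handle','stay_foot','stay_notch','biscuit_large','plate','teapot','cup_stack','tea_glass','sugar_jar']:
        try:
            for r in models.recognise(c,n)[:4]:
                p=r['point']; print(n,round(r['p'],2),np.round(p),bydepth(C,[p],d).round(3))
        except Exception as e: print(n,e)
print(ctrl.pinch_z,get_state())
E
python3 a.py
```

```text
pics
scene campos [1.563 0.599 0.877]
bin 0.59 [205. 181.] [[ 0.583 -0.178  0.098]]
lid 0.61 [209. 172.] [[ 0.533 -0.198  0.099]]
lid_handle 0.71 [208. 168.] [[ 0.515 -0.217  0.1  ]]
stay_notch 0.76 [206. 181.] [[ 0.587 -0.173  0.101]]
plate 0.96 [355. 212.] [[0.358 0.26  0.008]]
plate 0.89 [282. 296.] [[0.81  0.234 0.007]]
plate 0.81 [302. 238.] [[0.566 0.171 0.005]]
plate 0.79 [436. 226.] [[0.278 0.501 0.002]]
teapot 0.78 [430. 273.] [[0.638 0.546 0.111]]
cup_stack 0.79 [122. 156.] [[ 0.622 -0.504  0.109]]
cup_stack 0.61 [208. 181.] [[ 0.585 -0.167  0.101]]
tea_glass 0.59 [210. 249.] [[0.823 0.016 0.073]]
side campos [-0.049  0.951  1.322]
bin 0.64 [294. 177.] [[ 0.519 -0.189  0.1  ]]
lid 0.56 [296. 174.] [[ 0.522 -0.206  0.104]]
lid_handle 0.77 [293. 169.] [[ 0.543 -0.221  0.106]]
stay_foot 0.38 [268. 192.] [[ 0.562 -0.062  0.104]]
stay_notch 0.64 [292. 177.] [[ 0.522 -0.181  0.103]]
plate 0.93 [228. 356.] [[0.336 0.518 0.004]]
plate 0.87 [169. 230.] [[0.813 0.235 0.007]]
plate 0.63 [231. 248.] [[0.566 0.178 0.012]]
plate 0.23 [316. 125.] [[ 0.589 -0.5    0.128]]
teapot 0.86 [158. 313.] [[0.552 0.565 0.127]]
cup_stack 0.92 [316. 125.] [[ 0.589 -0.5    0.129]]
sugar_jar 0.83 [331. 148.] [[ 0.47  -0.416  0.115]]
-0.0187 {'time': 1.2, 'qpos': array([-1.20250543,  0.5074907 , -0.23756827,  1.50017477,  0.12568801,
        1.14889646, -0.15481206]), 'qd': array([-0.00198886, -0.00025488,  0.00072187,  0.00078999, -0.00091187,
       -0.00180323,  0.00010959]), 'tau': array([ 4.28575740e-04, -6.20358396e+01, -2.18428306e+00, -2.49952090e+01,
        1.39689376e-02,  2.09097030e-03, -4.85363216e-06]), 'tcp_pos': array([0.16239834, 0.60353589, 0.23128837]), 'eef_rot': array([-3.31262656e-06,  1.31053042e-01,  9.91375358e-01,  2.94622182e-06]), 'contact_force': array([-0.88425419,  0.87599079, -0.2504602 ]), 'wrist_torque': array([ 0.01639106,  0.00526573, -0.02363592]), 'gripper_force': 0.0, 'width': 0.08502803080662324}
```

View images.

View pics/scene0.png

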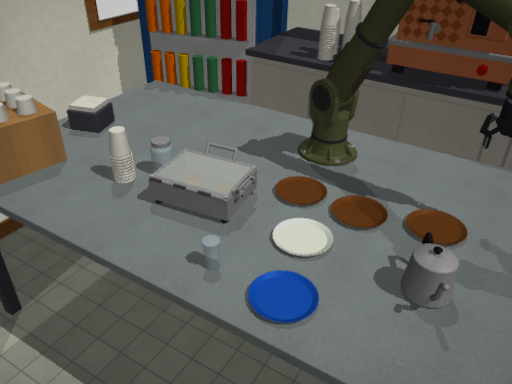

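View pics/side0.png

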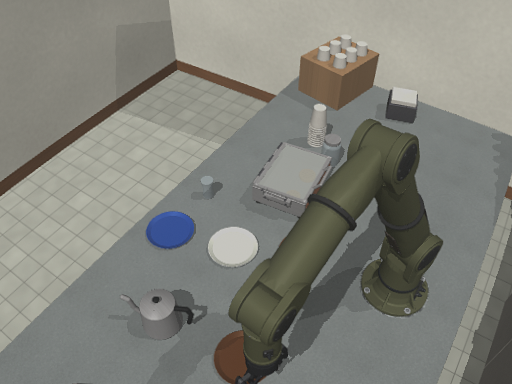

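White plate: scene (302,238) / side (231,248); the look-alikes are three brown ones at scene (300,191), (358,212) and (436,226), and a blue one at (282,296). Only the one at (302,238) is white. The bin is at scene (206,182), with its handle at (222,150). Next I fit the bin and the plate.

```bash
cat > b.py <<'E'
from h import *
P=[];Q=[]
V,U=np.mgrid[0:384,0:512]; uv=np.c_[U.ravel(),V.ravel()]
for c in ['scene','side']:
    z=np.load(f'{c}0.npz'); d=z['d']; C=cam(c); X=bydepth(C,uv,d)
    ok=(d.ravel()>0)&(abs(X[:,0]-.55)<.22)&(abs(X[:,1]+.19)<.22)
    m=ok&(X[:,2]>.088)&(X[:,2]<.112); m2=ok&(X[:,2]>.112)&(X[:,2]<.15)
    p=X[m]; r=cv2.minAreaRect(p[:,:2].astype(np.float32)); print(c,len(p),r)
    h=X[m2]; print('high pts',len(h),h[:,:].mean(0) if len(h) else '')
    np.save(f'{c}_rim.npy',p); np.save(f'{c}_hi.npy',h)
    im=z['im'].astype(int); w=(im.min(2)>np.where(c=='scene',150,120))
    mm=w.ravel()&(np.hypot(X[:,0]-.566,X[:,1]-.175)<.13)&(X[:,2]<.04)
    e=cv2.fitEllipse(cv2.convexHull(np.float32(uv[mm]))); print('plate',e, onplane(C,[e[0]],.012))
    (x,y),rr=cv2.minEnclosingCircle(np.float32(X[mm][:,:2])); print(x,y,rr)
im=np.load('scene0.npz')['im'][130:220,140:330]; im2=np.load('side0.npz')['im'][130:280,200:350]
a=cv2.resize(im,None,fx=4,fy=4,interpolation=2)[:, :]; b=cv2.resize(im2,None,fx=2.4,fy=2.4,interpolation=2)
cv2.imwrite('pics/crop.png',a)
E
python3 b.py
```

```text
scene 3547 ((0.5426265597343445, -0.22630935907363892), (0.23851235210895538, 0.35116592049598694), 7.618722438812256)
high pts 151 [ 0.41475106 -0.22932577  0.12992718]
plate ((302.2353515625, 235.99520874023438), (37.190406799316406, 60.10205841064453), 95.9720458984375) [[0.5664238  0.17140861 0.012     ]]
0.5583866238594055 0.17451365292072296 0.09854503720998764
side 3085 ((0.5423390865325928, -0.22432412207126617), (0.2365501970052719, 0.34915652871131897), 9.386441230773926)
high pts 121 [ 0.44437364 -0.21869369  0.128779  ]
plate ((231.2367401123047, 250.4922332763672), (57.493743896484375, 70.7636489868164), 85.01663208007812) [[0.55813846 0.1860336  0.012     ]]
0.5660290122032166 0.1750071793794632 0.13005654513835907
```

View pics/crop.png

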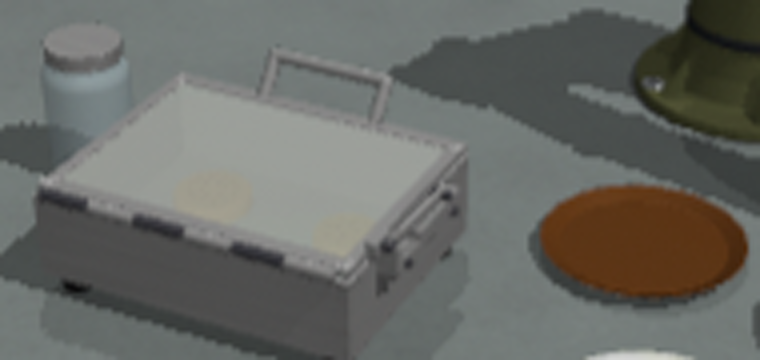

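In the crop the larger biscuit is at scene (194,178), in the bin's right half, and the smaller one at (226,188). I'll go over the bin for a wrist view.

```bash
cat >> h.py <<'E'
def quat(yaw,tilt=0.):
    # tool down, closing axis y at world angle yaw; 
    y=np.array([np.cos(yaw),np.sin(yaw),0]); z=np.array([0,0,-1.]); x=np.cross(y,z)
    R=np.c_[x,y,z]; q=Rn.from_matrix(R).as_quat(); return np.r_[q[3],q[:3]]
def tool(yaw): return Rn.from_quat(np.roll(quat(yaw),-1)).as_matrix()
E
cat > c.py <<'E'
from h import *
print(np.array(vision.camera_info('wrist')['hand_eye']).round(3), vision.camera_info('wrist')['mtx'][0][0])
for yaw in (.148,.148+np.pi,.148-np.pi/2,.148+np.pi/2):
    for p in ([.42,-.24,.3],[.65,-.21,.326],[.5,-.3,.02],[.56,.175,.1]):
        j=ctrl.ik(p,quat(yaw)); print(yaw,p,None if j is None else j.round(2))
E
python3 c.py
```

```text
[[ 0.001 -0.956 -0.292  0.075]
 [ 1.     0.     0.001  0.001]
 [-0.001 -0.292  0.956 -0.141]
 [ 0.     0.     0.     1.   ]] 296.7030386656559
0.148 [0.42, -0.24, 0.3] [-0.22  0.34  0.97  1.75 -0.3   1.21  0.98]
0.148 [0.65, -0.21, 0.326] [-0.05  0.63  0.7   1.15 -0.39  1.49  0.73]
0.148 [0.5, -0.3, 0.02] [ 0.23  0.73  0.44  1.85 -0.48  0.66  1.1 ]
0.148 [0.56, 0.175, 0.1] [-0.45  0.58  0.17  1.78 -0.13  0.79 -0.07]
3.2895926535897932 [0.42, -0.24, 0.3] [-0.31  0.41  1.15  1.75 -0.39  1.25 -2.05]
3.2895926535897932 [0.65, -0.21, 0.326] [-0.2   0.76  1.15  1.16 -0.68  1.6  -2.2 ]
3.2895926535897932 [0.5, -0.3, 0.02] [-0.1   1.01  1.15  1.86 -1.09  1.07 -1.48]
3.2895926535897932 [0.56, 0.175, 0.1] [ 0.05  0.64 -0.63  1.77  0.47  0.89  2.49]
-1.4227963267948966 [0.42, -0.24, 0.3] [-0.22  0.34  0.96  1.75 -0.3   1.21 -0.6 ]
-1.4227963267948966 [0.65, -0.21, 0.326] [-0.09  0.65  0.78  1.16 -0.44  1.5  -0.81]
-1.4227963267948966 [0.5, -0.3, 0.02] [ 0.23  0.73  0.44  1.85 -0.48  0.66 -0.47]
-1.4227963267948966 [0.56, 0.175, 0.1] [-0.63  0.62  0.45  1.78 -0.36  0.82 -1.42]
1.7187963267948965 [0.42, -0.24, 0.3] [-0.22  0.34  0.96  1.75 -0.3   1.21  2.54]
1.7187963267948965 [0.65, -0.21, 0.326] [ 0.08  0.58  0.4   1.15 -0.22  1.45  2.16]
1.7187963267948965 [0.5, -0.3, 0.02] [ 0.49  0.68  0.02  1.85 -0.02  0.61  2.24]
1.7187963267948965 [0.56, 0.175, 0.1] [-0.22  0.58 -0.19  1.77  0.15  0.8   1.23]
```

```bash
cat > d.py <<'E'
from h import *
s=get_state(); ctrl.movel(s['tcp_pos']+[0,0,.1],max_speed=.3)
ctrl.movep([.45,-.21,.36],quat(.148+np.pi/2))
C=cam('wrist'); im,d=vision.grab_frame('wrist'); np.savez('wrist1.npz',im=im,d=d,K=C[0],D=C[1],R=C[2],t=C[3])
for n in ['lid_handle','stay_foot','stay_notch','biscuit_large','biscuit_small']:
    for r in models.masks_of('wrist',n)[:3]:
        p=r['point']; print(n,round(r['p'],2),np.round(p),bydepth(C,[p],d).round(3),onplane(C,[p],.04).round(3),r['mask'].sum())
cv2.imwrite('pics/wrist1.png',im); print(get_state()['time'],get_state()['tcp_pos'])
E
python3 d.py
```

```text
lid_handle 0.75 [241. 204.] [[ 0.52  -0.213  0.101]] [[ 0.542 -0.212  0.04 ]] 29099
stay_foot 0.78 [340. 213.] [[ 0.515 -0.066  0.094]] [[ 0.533 -0.046  0.04 ]] 256
stay_notch 0.69 [243. 201.] [[ 0.514 -0.211  0.102]] [[ 0.535 -0.21   0.04 ]] 30766
biscuit_small 0.64 [245. 202.] [[ 0.516 -0.208  0.102]] [[ 0.537 -0.207  0.04 ]] 29536
5.0083 [ 0.45012213 -0.20979191  0.35996845]
```

View pics/wrist1.png

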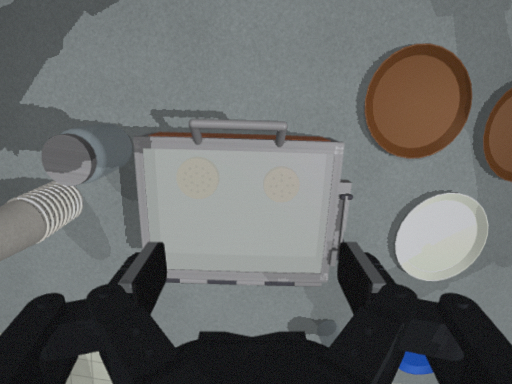

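Wrist view: bar handle from (191,125) to (288,128), large biscuit (197,178), small biscuit (281,184), stay foot (340,213). Measuring these.

```bash
cat > e.py <<'E'
from h import *
z=np.load('wrist1.npz'); C=(z['K'],z['D'],z['R'],z['t']); d=z['d']; im=z['im']
V,U=np.mgrid[0:384,0:512]; uv=np.c_[U.ravel(),V.ravel()]; X=bydepth(C,uv,d)
v=d.ravel()>0
m=v&(X[:,2]>.118)&(X[:,2]<.145)&(X[:,0]<.48)&(uv[:,1]<150)&(uv[:,1]>100)&(uv[:,0]>180)&(uv[:,0]<300)
r=cv2.minAreaRect(np.float32(X[m][:,:2])); print('handle',m.sum(),r,X[m].mean(0))
m=v&(X[:,2]>.09)&(X[:,2]<.112)&(uv[:,1]>130)&(uv[:,1]<290)&(uv[:,0]>128)&(uv[:,0]<338)
r=cv2.minAreaRect(np.float32(X[m][:,:2])); print('lid',m.sum(),r,X[m][:,2].mean())
print('bar ends',onplane(C,[[191,125],[288,128]],.135).round(4))
cs=onplane(C,[[136,137],[342,143],[329,281],[147,280]],.104); print('corners',cs.round(4))
f=onplane(C,[[340,213]],.099); print('foot',f)
g=cv2.cvtColor(im,cv2.COLOR_BGR2HSV)
for c,n in (((197,178),'L'),((281,184),'S')):
    sub=(uv[:,0]>c[0]-32)&(uv[:,0]<c[0]+32)&(abs(uv[:,1]-c[1])<28)
    b=(im[...,2].astype(int)-im[...,0]).ravel()
    mm=(sub&(b>np.percentile(b[sub],45)/2+np.percentile(b[sub],5)/2+3)).reshape(384,512).astype(np.uint8)
    mm=cv2.morphologyEx(mm,cv2.MORPH_OPEN,np.ones((3,3)))
    k=max(cv2.findContours(mm,0,1)[0],key=cv2.contourArea); e=cv2.fitEllipse(cv2.convexHull(k)); P=onplane(C,[e[0]],.040)
    print(n,e,P.round(4))
E
python3 e.py
```

```text
handle 1088 ((0.4119274616241455, -0.23103547096252441), (0.023454956710338593, 0.121010422706604), 7.167211532592773) [ 0.40763837 -0.23124632  0.13312335]
lid 27742 ((0.5381807088851929, -0.2121451497077942), (0.2322649508714676, 0.29711395502090454), 6.81648588180542) 0.10099778911781636
bar ends [[ 0.4157 -0.2881  0.135 ]
 [ 0.4018 -0.1708  0.135 ]]
corners [[ 0.4452 -0.3661  0.104 ]
 [ 0.4122 -0.091   0.104 ]
 [ 0.6247 -0.0596  0.104 ]
 [ 0.6659 -0.3416  0.104 ]]
foot [[ 0.51264974 -0.06822135  0.099     ]]
L ((197.3234405517578, 177.40545654296875), (42.577152252197266, 44.17044448852539), 114.39229583740234) [[ 0.5069 -0.2879  0.04  ]]
S ((280.86895751953125, 183.83973693847656), (36.72471237182617, 37.11260986328125), 59.753662109375) [[ 0.4975 -0.1533  0.04  ]]
```

```bash
cat > f.py <<'E'
from h import *
psi=.122; Q=quat(psi); u=np.array([np.cos(psi),np.sin(psi),0])
H=np.array([.409,-.230,.131])
ctrl.movep(H+[0,0,.09],Q)
C=cam('wrist'); im,d=vision.grab_frame('wrist'); cv2.imwrite('pics/wrist2.png',im)
V,U=np.mgrid[0:384,0:512]; uv=np.c_[U.ravel(),V.ravel()]; X=bydepth(C,uv,d)
m=(d.ravel()>0)&(X[:,2]>.127)&(X[:,2]<.142)&(np.hypot(*(X[:,:2]-H[:2]).T)<.055)
p=X[m]; print(m.sum(),p.mean(0),p.min(0),p.max(0),cv2.fitLine(np.float32(p[:,:2]),2,0,.01,.01).ravel(),np.percentile(p[:,2],[5,50,95]))
rel=(p-H)@u; lat=(p-H)@np.array([-u[1],u[0],0]); print('along u',np.percentile(rel,[2,50,98]),'lat',np.percentile(lat,[0,50,100]))
print(get_state()['time'],get_state()['contact_force'])
E
python3 f.py
```

```text
1895 [ 0.40674638 -0.22636818  0.13437823] [ 0.39530939 -0.28470283  0.12700549] [ 0.42179627 -0.17504152  0.1375752 ] [ 0.1121334  -0.9936932   0.4067464  -0.22636817] [0.1314604  0.13474695 0.13633403]
along u [-0.00759506 -0.00172982  0.00439336] lat [-0.05490835  0.00587327  0.05491661]
6.1083 [-0.13704893  0.04597565  0.70973086]
```

View pics/wrist2.png

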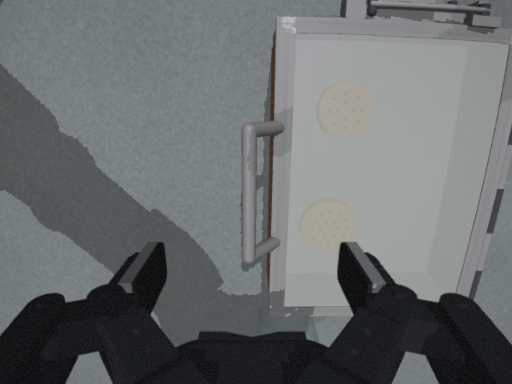

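The bar runs from (249,128) to (249,260), centred between the fingers and aligned with them. Grasping it and lifting along the arc.

```bash
cat > g.py <<'E'
from h import *
psi=.117; Q=quat(psi); u=np.array([np.cos(psi),np.sin(psi),0])
H=np.array([.409,-.230,.131])-.0017*u
ctrl.movep(H+[0,0,.05],Q)
ctrl.movel(H+[0,0,-.0187],max_speed=.1)
ctrl.close_gripper(30); s=get_state(); print(s['contact_force'].round(1),s['width'],s['gripper_force'],s['tcp_pos'])
hinge=H+.244*u-[0,0,.032]; r=np.hypot(.244,.032); a0=np.arctan2(.032,.244)
for th in (.06,.13):
    a=a0+th; T=hinge-u*r*np.cos(a)+[0,0,r*np.sin(a)]
    ctrl.movel(T+[0,0,-.0187],max_speed=.08); s=get_state(); f=s['contact_force']; print(th,f.round(1),'u',(f@u).round(1),round(s['width'],4),s['time'])
np.savez('lid.npz',hinge=hinge,u=u,Q=Q,psi=psi)
E
python3 g.py
```

```text
[-1.9  0.2  3.2] 0.010880551041638901 29.205792546272278 [ 0.4071016  -0.23023599  0.11243513]
0.06 [-2.4 -1.8 -3.5] u -2.6 0.0108 8.225
0.13 [-4.4 -2.1 -2.6] u -4.6 0.0109 8.5917
```

Forces are small, so I continue the arc.

```bash
cat > g2.py <<'E'
from h import *
z=np.load('lid.npz'); hinge,u,Q=z['hinge'],z['u'],z['Q']; r=np.hypot(.244,.032); a0=np.arctan2(.032,.244)
off=0.
for th in np.linspace(.24,1.43,11):
    a=a0+th; T=hinge-u*r*np.cos(a)+[0,0,r*np.sin(a)-.0187]
    ctrl.movel(T,max_speed=.15); s=get_state(); f=s['contact_force']; print(round(th,2),f.round(1),'u',(f@u).round(1),round(s['width'],4),round(s['time'],1))
    if np.linalg.norm(f)>40: print('stop'); break
for c in ['scene','side']:
    im,d=vision.grab_frame(c); cv2.imwrite(f'pics/{c}_lift.png',im)
    for r_ in models.recognise(c,'stay_foot')[:2]: p=r_['point']; print(c,r_['p'],p,onplane(cam(c),[p],.091))
notch=hinge-.085*u+[-.155*u[1],.155*u[0],-.008]; print('notch expected',notch)
im=cv2.imread('pics/scene_lift.png')[60:230,130:310]; cv2.imwrite('pics/crop_lift.png',cv2.resize(im,None,fx=3.2,fy=3.2,interpolation=2))
E
python3 g2.py
```

```text
0.24 [-5.5 -1.9 -2.2] u -5.7 0.0106 8.9
0.36 [-6.4 -1.8 -0. ] u -6.6 0.011 9.3
0.48 [-10.7  -0.1   3.3] u -10.7 0.0108 9.6
0.6 [-13.1   1.6   6.4] u -12.8 0.0108 9.9
0.72 [-15.2   2.3  11.8] u -14.8 0.0106 10.3
0.84 [-13.9   4.2  15.2] u -13.3 0.0109 10.6
0.95 [-11.4   4.5  14.8] u -10.8 0.0108 11.0
1.07 [-6.3  2.7 10.6] u -6.0 0.0104 11.3
1.19 [-4.   1.9  8.1] u -3.7 0.0106 11.7
1.31 [-2.3  1.6  5.1] u -2.1 0.011 12.0
1.43 [-0.2  1.1  6.9] u -0.1 0.0107 12.3
scene 0.54 [238.0, 188.7] [[ 0.55441751 -0.06924614  0.091     ]]
side 0.55 [261.1, 189.2] [[ 0.59501894 -0.06951019  0.091     ]]
notch expected [ 0.54713093 -0.05769755  0.091     ]
```

View pics/crop_lift.png

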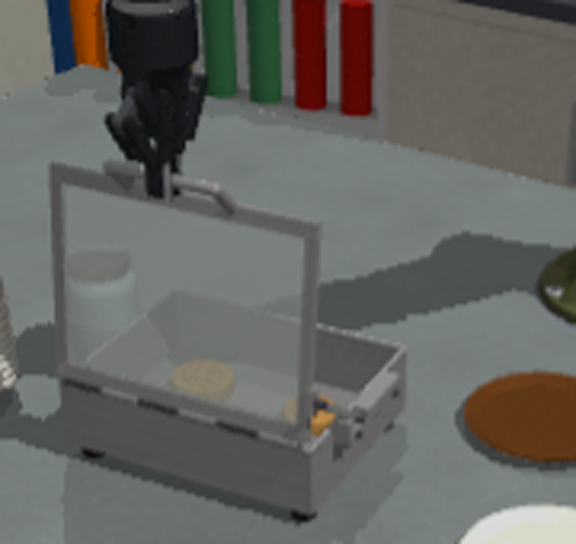

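The lid stands at about 1.43 rad, with the stay near the notch. I'll lower slowly until the stay takes the load.

```bash
cat > g3.py <<'E'
from h import *
z=np.load('lid.npz'); hinge,u,Q=z['hinge'],z['u'],z['Q']; r=np.hypot(.244,.032); a0=np.arctan2(.032,.244)
prev=None
for th in (1.39,1.36,1.34,1.325,1.31,1.30,1.29,1.28,1.27,1.26,1.25):
    a=a0+th; T=hinge-u*r*np.cos(a)+[0,0,r*np.sin(a)-.0187]
    ctrl.movel(T,max_speed=.05); s=get_state(); f=s['contact_force']; print(round(th,3),f.round(1),'u',(f@u).round(1),round(s['time'],1))
    if f@u>8: break
im,d=vision.grab_frame('scene'); im2,_=vision.grab_frame('side')
a=cv2.resize(im[60:230,130:310],(540,510),interpolation=2); b=cv2.resize(im2[110:230,220:340],(255,255),interpolation=2)
o=np.zeros((510,796,3),np.uint8); o[:,:540]=a; o[:255,541:]=b; cv2.imwrite('pics/prop.png',o)
E
python3 g3.py
```

```text
1.39 [-1.1  1.5  7. ] u -1.0 12.9
1.36 [-0.6  1.9  6.8] u -0.4 13.2
1.34 [-1.   1.3  6.7] u -0.8 13.4
1.325 [-1.   2.1  6. ] u -0.7 13.7
1.31 [-1.   2.1  7. ] u -0.8 13.9
1.3 [-1.6  1.3  7.5] u -1.4 14.2
1.29 [0.2 1.8 6.3] u 0.4 14.4
1.28 [3.2 0.9 7.3] u 3.3 14.7
1.27 [5.3 1.3 6.2] u 5.4 14.9
1.26 [7.3 0.1 7.2] u 7.2 15.2
1.25 [11.2 -0.2  7.3] u 11.1 15.4
```

View pics/prop.png

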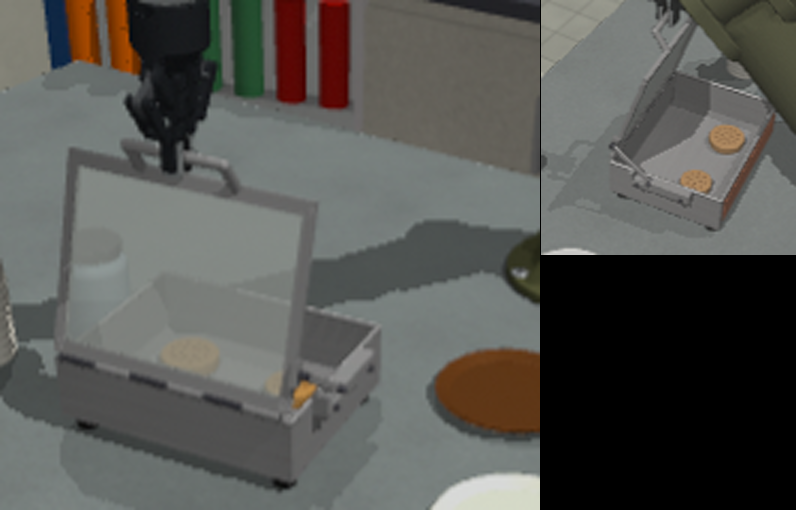

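The resistance rises below 1.29 rad, so the stay is holding the lid. Releasing, then looking at the biscuits.

```bash
cat > i.py <<'E'
from h import *
z=np.load('lid.npz'); hinge,u,psi=z['hinge'],z['u'],float(z['psi']); r=np.hypot(.244,.032); a=np.arctan2(.032,.244)+1.29
B=hinge-.11*u; 
ctrl.movel(hinge-u*r*np.cos(a)+[0,0,r*np.sin(a)-.0187],max_speed=.05)
ctrl.ungrasp(); print(get_state()['contact_force'].round(1))
p=get_state()['tcp_pos']; ctrl.movel(p+[0,0,.08],max_speed=.15)
ctrl.movel(p+[0,0,.08]-.17*u,max_speed=.25)
V0=B-.075*u; V0[2]=.26
ctrl.movep(V0,quat(psi+np.pi/2))
C=cam('wrist'); im,d=vision.grab_frame('wrist'); cv2.imwrite('pics/wrist3.png',im)
V,U=np.mgrid[0:384,0:512]; uv=np.c_[U.ravel(),V.ravel()]; X=bydepth(C,uv,d)
w=np.array([-u[1],u[0],0])
loc=(X-B); bx=loc@u; by=loc@w
inside=(d.ravel()>0)&(abs(by)<.12)&(bx>-.1)&(bx<.03)
fl=inside&(X[:,2]<.032); print('floor z',np.median(X[fl,2]))
m=(inside&(X[:,2]>.033)&(X[:,2]<.055)).reshape(384,512).astype(np.uint8); m=cv2.morphologyEx(m,cv2.MORPH_OPEN,np.ones((5,5)))
for k in sorted(cv2.findContours(m,0,1)[0],key=cv2.contourArea)[-2:]:
    mk=np.zeros_like(m); cv2.drawContours(mk,[k],-1,1,-1); P=X[mk.ravel()>0]; zt=np.median(P[:,2])
    ed=onplane(C,k[:,0],.040); (x,y),rr=cv2.minEnclosingCircle(np.float32(ed[:,:2])); q=np.array([x,y,0])-B
    print('biscuit',x,y,rr,'z',zt,'bin xy',q@u,q@w,'ell',cv2.fitEllipse(k))
print(B,get_state()['time'],get_state()['qpos'].round(2))
E
python3 i.py
```

```text
[ 0.3 -0.3 -0.2]
floor z 0.020771543779113555
biscuit 0.4988391697406769 -0.15300700068473816 0.029867691919207573 z 0.03868614286087041 bin xy -0.03408739050718233 0.06597940360343789 ell ((302.72674560546875, 193.9710235595703), (41.85389709472656, 45.767173767089844), 69.63358306884766)
biscuit 0.5087204575538635 -0.2883301079273224 0.03485170379281044 z 0.03862253882574895 bin xy -0.040070363773989204 -0.06957201554635802 ell ((196.81236267089844, 189.1787109375), (49.719879150390625, 52.89350509643555), 113.67589569091797)
[ 0.54039551 -0.21455619  0.099     ] 19.425 [-0.11  0.39  0.75  1.74 -0.29  1.13  2.41]
```

View pics/wrist3.png

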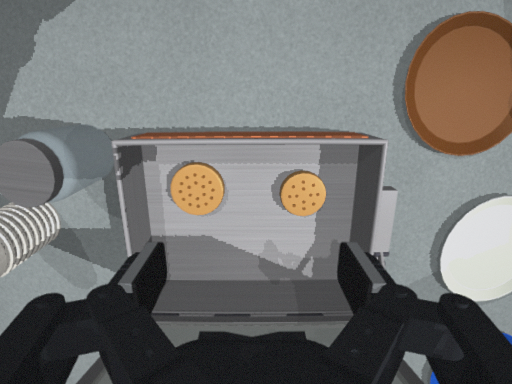

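Both biscuits are clear: large at (197,189), small at (303,194). Picking the large one, then looking at the plate on the way.

```bash
cat > pick.py <<'E'
from h import *
z=np.load('lid.npz'); u,psi=z['u'],float(z['psi']); Q=quat(psi+np.pi/2)
def pick(xy):
    ctrl.movep([*xy,.16],Q)
    ctrl.movel([*xy,.019],max_speed=.1); print('down',get_state()['contact_force'].round(1))
    ctrl.close_gripper(30); s=get_state(); print('w',s['width'],s['gripper_force'],s['contact_force'].round(1))
    ctrl.movel([*xy,.20],max_speed=.15); s=get_state(); print('up w',s['width'],s['gripper_force'],s['time'])
def plate():
    C=cam('wrist'); im,d=vision.grab_frame('wrist'); V,U=np.mgrid[0:384,0:512]; uv=np.c_[U.ravel(),V.ravel()]
    X=onplane(C,uv,.012); hs=cv2.cvtColor(im,cv2.COLOR_BGR2HSV).reshape(-1,3)
    m=((np.hypot(X[:,0]-.562,X[:,1]-.178)<.125)&(hs[:,2]>135)&(hs[:,1]<60)).reshape(384,512).astype(np.uint8)
    m=cv2.morphologyEx(m,cv2.MORPH_OPEN,np.ones((3,3)))
    k=cv2.convexHull(max(cv2.findContours(m,0,1)[0],key=cv2.contourArea))
    P=onplane(C,k[:,0],.0135)[:,:2]
    A=np.c_[2*P,np.ones(len(P))]; c=np.linalg.lstsq(A,(P**2).sum(1),rcond=None)[0]; res=np.hypot(*(P-c[:2]).T)
    print('plate',c[:2],'r',np.sqrt(c[2]+c[:2]@c[:2]),res.std(),cv2.minEnclosingCircle(np.float32(P)))
    return im,k
E
cat > j.py <<'E'
from pick import *
pick((.5087,-.2883))
ctrl.movel([.50,.03,.23],max_speed=.3)
im,k=plate(); cv2.drawContours(im,[k],-1,(0,0,255),1); cv2.imwrite('pics/plate.png',im); print(get_state()['time'])
E
python3 j.py
```

```text
down [-0.4  2.9 -1.7]
w 0.06875796879286412 33.75006973743439 [-0.3  0.4  6. ]
up w 0.06884680619575281 34.005358815193176 23.2167
plate [0.54284839 0.17629953] r 0.11025555245210598 0.009256990647376825 ((0.5396628975868225, 0.17589601874351501), 0.11921519041061401)
24.4833
```

View pics/plate.png

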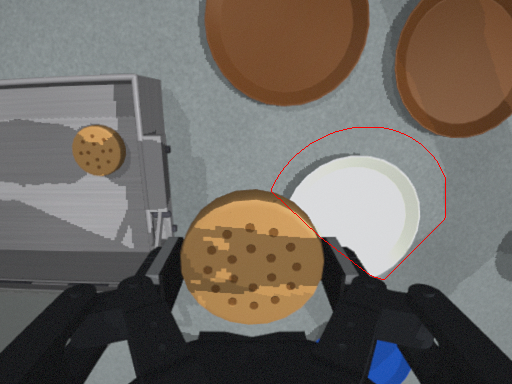

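The white plate is at (355,215) and the biscuit is held squarely. My threshold was too loose, so I'll refit with the known radius.

```bash
cat > k.py <<'E'
from pick import *
from scipy.optimize import least_squares
C=cam('wrist'); im,d=vision.grab_frame('wrist'); np.savez('pl.npz',im=im,d=d)
hs=cv2.cvtColor(im,cv2.COLOR_BGR2HSV); V,U=np.mgrid[0:384,0:512]
print(hs[110:150,385],hs[215,355],hs[180,405:425:4])
m=((hs[...,2]>165)&(hs[...,1]<45)&(U>270)&(V>130)&(V<285)&(U<440)).astype(np.uint8)
k=max(cv2.findContours(m,0,1)[0],key=cv2.contourArea)[:,0]; 
P=onplane(C,k,.0135)[:,:2]
best=None
for g in [(.56,.17),(.56,.19),(.55,.18),(.57,.18)]:
    s=least_squares(lambda c:np.hypot(*(P-c[:2]).T)-c[2],[*g,.092],loss='cauchy',f_scale=.001,bounds=([.4,.1,.088],[.7,.3,.096]))
    r=np.hypot(*(P-s.x[:2]).T)-s.x[2]; print(s.x,s.cost,(abs(r)<.002).mean(),len(P))
E
python3 k.py | tail -8
```

```text
[105   5 215]
 [ 96  17 150]
 [ 93  16 146]
 [ 94  14 145]]
[0.56380168 0.17022797 0.09057405] 0.00037397175645374466 0.6979472140762464 341
[0.56380169 0.17022796 0.09057405] 0.00037397175645753633 0.6979472140762464 341
[0.56380169 0.17022796 0.09057405] 0.0003739717564577263 0.6979472140762464 341
[0.56380168 0.17022796 0.09057405] 0.0003739717564545451 0.6979472140762464 341
```

```bash
cat > place.py <<'E'
from pick import *
PL=np.array([.5638,.1702])
def place(zb):   # zb: expected TCP z at contact
    ctrl.movel([*PL,.12],max_speed=.25)
    ctrl.movel([*PL,zb+.008],max_speed=.1); ctrl.pause(.15); f0=get_state()['contact_force'][2]; zz=zb+.008
    while zz>zb-.004:
        zz-=.0012; ctrl.movel([*PL,zz],max_speed=.02); f=get_state()['contact_force'][2]
        if f-f0>2.5: break
    print('contact z',zz,'f',f,f0,'t',get_state()['time'])
    ctrl.ungrasp(); ctrl.movel([*PL,.15],max_speed=.15)
E
cat > l.py <<'E'
from place import *
place(.003)
ctrl.movel([.50,.0,.24],max_speed=.3)
im,d=vision.grab_frame('wrist'); C=cam('wrist'); cv2.imwrite('pics/p1.png',im)
h=cv2.cvtColor(im,cv2.COLOR_BGR2HSV); m=((h[...,1]>90)&(h[...,0]>8)&(h[...,0]<28)&(h[...,2]>100)).astype(np.uint8); m=cv2.morphologyEx(m,cv2.MORPH_CLOSE,np.ones((5,5)))
for k in sorted(cv2.findContours(m,0,1)[0],key=cv2.contourArea)[-5:]:
    for zz in (.024,.040): print(zz,cv2.minEnclosingCircle(np.float32(onplane(C,k[:,0],zz)[:,:2])))
print(get_state()['time'])
E
python3 l.py
```

```text
contact z 0.0026000000000000016 f 13.451229541993959 -0.856186852473702 t 28.5833
0.024 ((0.3006182909011841, 0.18869157135486603), 0.016662826761603355)
0.04 ((0.30626311898231506, 0.17995551228523254), 0.015918925404548645)
0.024 ((0.5607019662857056, 0.16854333877563477), 0.03629717230796814)
0.04 ((0.5546656250953674, 0.16071221232414246), 0.03467140719294548)
0.024 ((0.5020840167999268, -0.15487799048423767), 0.03243517130613327)
0.04 ((0.4986800253391266, -0.14818330109119415), 0.03098272532224655)
0.024 ((0.3584676682949066, 0.24914436042308807), 0.08256758749485016)
0.04 ((0.36151427030563354, 0.2376931607723236), 0.07886368036270142)
0.024 ((0.33932334184646606, 0.047648631036281586), 0.0883423313498497)
0.04 ((0.3432297706604004, 0.045247260481119156), 0.08437909930944443)
30.9083
```

View pics/p1.png

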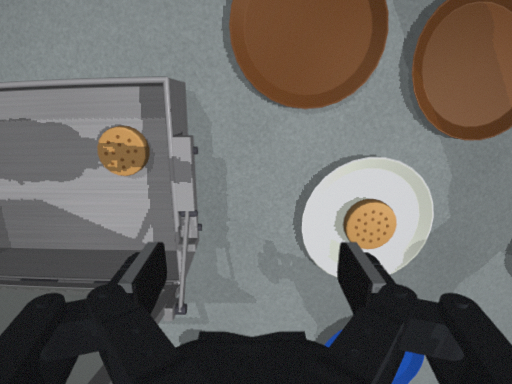

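The large biscuit lies in the middle of the plate at (371,224). The smaller one is next.

```bash
sed -i 's/def pick(xy):/def pick(xy,zp=.019):/; s/\[\*xy,.019\]/[*xy,zp]/' pick.py; cat > m.py <<'E'
from place import *
pick((.4988,-.153),.0215)
if get_state()['width']>.05:
    ctrl.movel([.50,.03,.23],max_speed=.3)
    place(.0235)
    p=get_state()['tcp_pos']; ctrl.movel([.50,.0,.24],max_speed=.3); im,d=vision.grab_frame('wrist')
    C=cam('wrist'); im2,_=vision.grab_frame('side')
    h=cv2.cvtColor(im,cv2.COLOR_BGR2HSV); m=((h[...,1]>90)&(h[...,0]>8)&(h[...,0]<28)&(h[...,2]>100)).astype(np.uint8); print(onplane(C,[[371,224]],.024))
    a=cv2.resize(im[140:300,270:450],(540,480),interpolation=2); b=cv2.resize(im2[100:300,180:340],(256,320),interpolation=2)
    o=np.zeros((480,796,3),np.uint8); o[:,:540]=a; o[:320,540:]=b; cv2.imwrite('pics/end.png',o)
print(get_state()['time'])
E
python3 m.py
```

```text
down [ 1.1 -7.  -2.3]
w 0.05854934822062928 32.17138409614563 [ 0.8 -0.5  0.3]
up w 0.05877644255530613 32.27553069591522 34.875
contact z 0.023100000000000002 f 2.9713036910286275 -1.0202980245696698 t 39.4833
[[0.56047006 0.1693851  0.024     ]]
41.8
```

View pics/end.png

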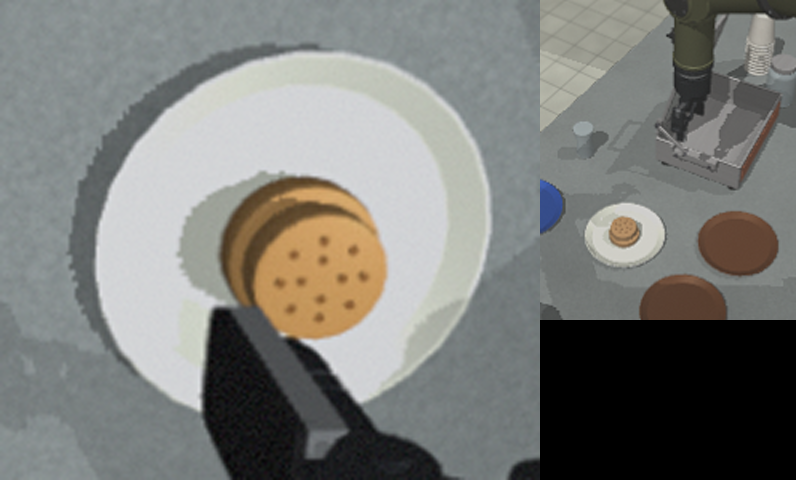

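```bash
cat > n.py <<'E'
from h import *
C=cam('wrist'); print(onplane(C,[[376.3,232]],.042), onplane(C,[[371,224]],.024))
im,d=vision.grab_frame('wrist'); V,U=np.mgrid[0:384,0:512]; uv=np.c_[U.ravel(),V.ravel()]; X=bydepth(C,uv,d)
m=(X[:,2]>.036)&(X[:,2]<.06)&(np.hypot(X[:,0]-.562,X[:,1]-.17)<.05); print(m.sum(),np.median(X[m,2]),X[m].mean(0))
im,d=vision.grab_frame('side'); C=cam('side'); X=bydepth(C,uv,d); z=np.load('lid.npz'); q=X-z['hinge']; u=z['u']
m=(d.ravel()>0)&(abs(q@u+.05)<.045)&(X[:,2]>.15)&(X[:,2]<.36)&(X[:,1]>-.36)&(X[:,1]<-.03)
ang=np.arctan2(q[m][:,2],-(q[m]@u)); print('lid angle',m.sum(),np.percentile(ang,[10,50,90]))
s=get_state(); print(s['contact_force'].round(1),s['time'])
E
python3 n.py
```

```text
[[0.56345895 0.16981039 0.042     ]] [[0.56029218 0.16914454 0.024     ]]
1502 0.04067829665092848 [0.56373959 0.16974712 0.04057826]
lid angle 187 [1.24912643 1.27766474 1.31775521]
[-0.3 -0.8  0.7] 41.9
```

The stack is centred to about 3 mm, the lid is propped at about 1.28 rad and the robot touches nothing, so I'm handing in.

```bash
python3 -c "
from station import ticket
print(ticket.close_job())"
```

```text
the job is handed in; nothing more can be done
None
```

I handed the job in at about 42 s, with the lid propped on its stay, the large biscuit and then the small one stacked within about 3 mm in the middle of the white plate, and the robot touching nothing.

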